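# Sort the frozen feed into its pans

### The arm

A 7-joint arm with a two-finger parallel gripper is mounted at the origin on the work surface. World frame = base frame: x ahead of the robot, y to its left, z up, the work surface at z = 0. Lengths are in m, angles in rad, forces in N, time in s.
With the tool pointing down it reaches from about 0.425 to 1.025 m from the base axis. Payload 9.4 kg.
Tool frame: the origin (TCP) lies on the centre line of the jaws, within the pads' length; the fingertips stand 19 mm ahead of it and the grasp point (between the pads) is the TCP; z points along the fingers, y is the direction in which the jaws open and shut (so a half turn about z gives the same grasp; the last joint's range is limited). The gripper opens to 93 mm and grips with 3 to 60 N. Pads are 15 mm wide; open, the fingers measure 128 mm over their backs; the gripper's body (75 mm by 188 mm) begins 65 mm behind the grasp point.
Start: joints at [-1.367, 0.599, -0.003, 1.599, 0.002, 0.943, -0.08], TCP at [0.201, 0.697, 0.202] pointing down, gripper open.
Joint ranges: [-2.57, 2.57], [-0.35, 1.97], [-1.29, 1.29], [0.11, 2.56], [-1.05, 4.19], [0.11, 1.86], [-2.63, 2.63]. Speed limits (rad/s): [2.22, 2.22, 3.01, 3.01, 3.14, 3.14, 3.14].

### API

Orientations are given as [roll, pitch, yaw] about the fixed x, y, z axes, in that order (R = Rz(yaw) Ry(pitch) Rx(roll)).
In Python, from bench import status, snapshot, camera_params, ctrl gives the robot as it stands.
- The arm moves only by the shell command python3 -m creep 'ROWS'. ROWS is JSON, a list of rows, each an object of numbers: "hand": the opening, from 0 (shut) to 1 (fully open); "x", "y", "z": the shift along the tool's x, y, z in mm; "roll": the turn about the tool's z in degrees. A call has 1 to 20 rows; each row shifts and turns the commanded pose from where the row before left it, along the tool's axes as they then stand; what a row does not reach is not made up. A row lasts 1/8 s, in which the tool goes at most 62.5 mm and 10.7 degrees, less where a joint would pass 70% of its speed; a pose out of reach is approached as far as the arm can. A call is refused whole if a number of a shift passes 62.5 or a number of a turn 10.7, either way. A call with a gripper value outside its range is refused whole. The fingers move at their own pace and stop on an object; the grip force is fixed at half the most. Time passes only in rows, so rows that do not move let the fingers close. It gives the time, the measured TCP pose, the force and the opening at its end, in the units of the state.
- status.observe(): the state, without advancing time (a new reading comes with each control period).
- snapshot(name): name is "scene" or "side" or "wrist"; returns the picture (400x640x3 uint8, red, green, blue); there is no depth.
- camera_params(name): a dict with "fx", "fy", "cx", "cy" (pixels), "R" (3x3) and "t" (3): a world point X has camera coordinates R X + t. Camera axes: x right, y down, z forward; pixel columns grow to the right and rows downward; lengths in m; the calibration is good to about 2 mm. A picture is of the moment at which its call begins: read the wrist's pose just before it. camera_params takes no time and is no camera call; for the wrist camera it gives the pose at the moment of the call.
- ctrl.sign_off(): hands the job in, once; it reports no verdict.
The state is a dict: "time_s": time; "joint_pos": joint angles; "joint_velocities": joint speeds; "joint_torque": joint torques, N m; "tcp_pos": TCP position; "eef_rot": TCP orientation; "ft_force": force on the tool from outside, world axes, zero at the start; "ft_torque": the same for the moment, N m; "grip_width": finger opening in m.
Only numpy, scipy, OpenCV 4.12 (cv2) and the standard library are available. Lean on these libraries where they do the work, as an engineer would, in place of code of your own. Each camera call takes 0.05 s, during which the arm holds its last target. There are 200 camera calls.

### The job

Sort the mixed feed on the white board: put the sardine, both silversides and both clams each into the steel pan that already holds its own kind, lying down inside the pan and not propped up on its rim. Leave the steel cup on the board and the lidded tub standing where they are.

Things in the scene. Friction and masses are not known exactly. Their poses are not given: they have to be found in the camera images.
- sardine: Frozen sardine lying on its side on the white board (board top 12 mm above the table): 125 mm from snout to forked tail, 33 mm deep, 20 mm thick, stiff, 35 g. Dark back, silver belly. Origin: mid-length, mid-depth, on its underside; x to the snout, y to the back, z up. Flat-sided from 10 % of its length behind the origin to 30 % ahead: grip there, across y (32 mm).
- silverside_1: Frozen silverside lying on its side on the white board (board top 12 mm above the table): 100 mm from snout to forked tail, 16 mm deep, 12 mm thick, stiff, 12 g. Slim, silvery. One of two alike. Origin: mid-length, mid-depth, on its underside; x to the snout, y to the back, z up. Flat-sided from 10 % of its length behind the origin to 30 % ahead: grip there, across y (15 mm).
- silverside_2: Frozen silverside lying on its side on the white board (board top 12 mm above the table): 100 mm from snout to forked tail, 16 mm deep, 12 mm thick, stiff, 12 g. Slim, silvery. One of two alike. Origin: mid-length, mid-depth, on its underside; x to the snout, y to the back, z up. Flat-sided from 10 % of its length behind the origin to 30 % ahead: grip there, across y (15 mm).
- clam_1: Closed clam in its shell, tan with growth bands, on the white board (board top 12 mm above the table): 50 mm long (x), 42 mm across (y), 25 mm high, hard, 40 g. Origin: centre of its underside; z up. Grip it across y (40 mm between the fingers) at half height or a little below. One of two alike.
- clam_2: Closed clam in its shell, tan with growth bands, on the white board (board top 12 mm above the table): 50 mm long (x), 42 mm across (y), 25 mm high, hard, 40 g. Origin: centre of its underside; z up. Grip it across y (40 mm between the fingers) at half height or a little below. One of two alike.
- pan_sardine: Steel pan, like the other two, but one sardine already lies loose in it, length along the pan's y, its middle 45 mm from the centre towards +x: free from x = +25 mm to the -x wall. 162 (x) by 176 mm (y) over the flange, 40 mm high; opening 140 by 154 mm, walls draw in to a floor of 134 by 148 mm, 2 mm above the table. Fixed. Origin: centre of its underside; z up.
- pan_silverside: Steel pan, like the other two, but one silverside already lies loose in it, length along the pan's y, its middle 50 mm from the centre towards +x: free from x = +38 mm to the -x wall. 162 (x) by 176 mm (y) over the flange, 40 mm high; opening 140 by 154 mm, walls draw in to a floor of 134 by 148 mm, 2 mm above the table. Fixed. Origin: centre of its underside; z up.
- pan_clam: Steel pan, like the other two, but one clam already lies loose in it, length along the pan's y, its middle 42 mm from the centre towards +x: free from x = +18 mm to the -x wall. 162 (x) by 176 mm (y) over the flange, 40 mm high; opening 140 by 154 mm, walls draw in to a floor of 134 by 148 mm, 2 mm above the table. Fixed. Origin: centre of its underside; z up.
- cup: Bystander: a small empty round steel cup on the board among the feed, 60 mm across the rim, 40 mm high, 90 g, loose. Origin: centre of its underside.
- tub: Bystander: a square translucent food tub with a red-edged lid clipped on, 156 by 156 mm (172 mm over the clips), 97 mm high, 0.8 kg, loose; it stands on the table in the same kind of place as the pans. Origin: centre of its underside.
Things that resemble listed ones, but are neither listed nor needed, are in the scene too. What is shaped like the sardine but blue is not meant.

How it is judged:
At the end, for the whole second after the job is handed in: The sardine, both silversides and both clams are each inside the pan of their own kind: origin within 70 mm (pan x) and 77 mm (pan y) of the pan's centre and no more than 36 mm above the pan's underside, the fish with their length within 20 degrees of level, all at rest (under 20 mm/s) (x of sardine in the frame of pan_sardine between -0.07 and 0.07 m and y of sardine in the frame of pan_sardine between -0.077 and 0.077 m and z of sardine in the frame of pan_sardine below 0.036 m and linear speed of each of sardine, silverside_1, silverside_2, clam_1, clam_2 below 0.02 m/s and angle between sardine's own x axis and vertical between 1.22 and 1.92 rad and x of silverside_1 in the frame of pan_silverside between -0.07 and 0.07 m and y of silverside_1 in the frame of pan_silverside between -0.077 and 0.077 m and z of each of silverside_1, silverside_2 in the frame of pan_silverside below 0.036 m and angle between silverside_1's own x axis and vertical between 1.22 and 1.92 rad and x of silverside_2 in the frame of pan_silverside between -0.07 and 0.07 m and y of silverside_2 in the frame of pan_silverside between -0.077 and 0.077 m and angle between silverside_2's own x axis and vertical between 1.22 and 1.92 rad and x of clam_1 in the frame of pan_clam between -0.07 and 0.07 m and y of clam_1 in the frame of pan_clam between -0.077 and 0.077 m and z of each of clam_1, clam_2 in the frame of pan_clam below 0.036 m and x of clam_2 in the frame of pan_clam between -0.07 and 0.07 m and y of clam_2 in the frame of pan_clam between -0.077 and 0.077 m); the robot touches nothing.
It fails at once if the cup is moved by more than 20 mm or tipped over (distance of cup from where it was at the start of the episode above 0.02 m or angle between cup's own z axis and vertical above 0.5 rad).
It fails at once if the tub is moved by more than 20 mm (distance of tub from where it was at the start of the episode above 0.02 m).
It also fails if it takes over 122 s, if anything falls off the work surface, if the arm or the gripper's body presses on something with over 40 N, if the wrist force passes 120 N, or if a joint passes its speed limit or range.

## Working session

There is one attempt and no reset: what is moved stays moved. The work goes in short steps, Python scripts to look and compute and a shell command to move; the robot and the scene stay as the last step left them, time stands still between calls to the robot, and variables do not carry over. Pictures are saved under pics/ and viewed, about 12 in all and at most 16, crops included, and the job is handed in when it is done.

```bash
ls; mkdir -p pics
python3 - <<'E'
from bench import status, snapshot, camera_params
import cv2
print(status.observe())
for n in ["scene","side"]:
    p=camera_params(n); print(n,p)
    cv2.imwrite(f"pics/{n}0.png",cv2.cvtColor(snapshot(n),cv2.COLOR_RGB2BGR))
E
```

```text
pics
{'time_s': 0.0, 'joint_pos': array([-1.36673345,  0.60013788, -0.00254922,  1.60011738,  0.00180486,
        0.94290841, -0.07979048]), 'joint_velocities': array([-1.32144375e-03,  5.41183111e-04, -6.32479319e-05,  1.33326817e-04,
        5.53438735e-05,  1.66666297e-03,  5.99028248e-05]), 'joint_torque': array([-4.40039548e-05, -7.65081239e+01,  1.49746321e+00, -2.52360964e+01,
       -5.24376996e-02,  1.68662088e-02,  1.39340532e-04]), 'tcp_pos': array([0.20076432, 0.69611294, 0.20095516]), 'eef_rot': array([-3.14003043e+00,  1.44247581e-04,  2.86090569e+00]), 'ft_force': array([ 0.28586818,  0.62255087, -0.13697047]), 'ft_torque': array([ 0.03433405, -0.02260318, -0.07075852]), 'grip_width': 0.09290253216397559}
scene {'fx': 491.5999364915091, 'fy': 491.5999364915091, 'cx': 321.8061247884539, 'cy': 196.44711698500868, 'R': array([[-0.79571104,  0.60560112,  0.00955142],
       [ 0.49993031,  0.66560741, -0.55410871],
       [-0.34192635, -0.43613537, -0.83238952]]), 't': array([ 0.47904219, -0.28652984,  1.70470163])}
side {'fx': 378.8941928877612, 'fy': 378.8941928877612, 'cx': 313.26306598313664, 'cy': 193.93613979803345, 'R': array([[-0.98675338, -0.16180514, -0.0116985 ],
       [-0.09451732,  0.63201591, -0.76916992],
       [ 0.13184928, -0.75787531, -0.63893723]]), 't': array([0.60120576, 0.08944494, 0.86450157])}
```

View pics/scene0.png

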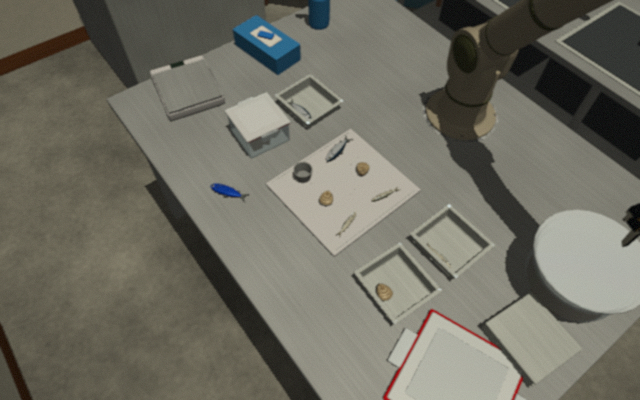

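View pics/side0.png

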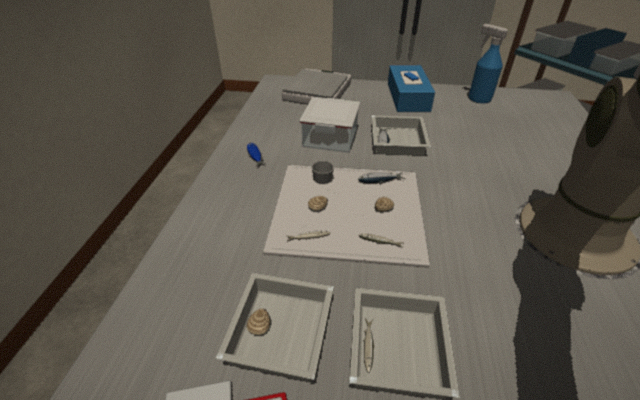

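The scene view shows the board with the sardine (338,148), clams (326,198) and (362,169), silversides (346,223) and (385,195), and the cup (302,172). The pans are at (398,283) clam, (452,240) silverside and (308,100) sardine, and the tub is near (258,122). The side view agrees. Next I'll make orthophotos of the board plane.

```bash
cat > h.py <<'E'
import numpy as np, cv2
from bench import status, snapshot, camera_params
def toworld(p,uv,z):
    d=np.array([[(u-p["cx"])/p["fx"],(v-p["cy"])/p["fy"],1] for u,v in uv])
    R=np.array(p["R"]);c=-R.T@p["t"];w=d@R
    return c+w*((z-c[2])/w[:,2])[:,None]
def proj(p,X):
    c=np.atleast_2d(X)@np.array(p["R"]).T+p["t"]
    return np.c_[c[:,0]/c[:,2]*p["fx"]+p["cx"],c[:,1]/c[:,2]*p["fy"]+p["cy"]]
def ortho(p,img,z,x0,x1,y0,y1,s):
    """columns: y decreasing to right, rows: x decreasing downward; s px per m"""
    w,h=int((y1-y0)*s),int((x1-x0)*s)
    X=np.array([[x1,y1,z],[x1,y0,z],[x0,y0,z],[x0,y1,z]])
    H=cv2.getPerspectiveTransform(proj(p,X).astype(np.float32),np.float32([[0,0],[w,0],[w,h],[0,h]]))
    return cv2.warpPerspective(cv2.cvtColor(img,cv2.COLOR_RGB2BGR),H,(w,h),flags=cv2.INTER_CUBIC)
E
python3 - <<'E'
from h import *
for n,pts in dict(scene=[(338,148),(362,169),(326,198),(346,223),(385,195),(302,172),(398,283),(452,240),(308,100),(258,122),(350,129),(268,185),(335,250),(419,189),(455,375),(228,190)],
 side=[(381,177),(385,204),(318,203),(308,236),(381,240),(323,172),(277,325),(402,340),(400,135),(330,122)]).items():
    print(n);print(toworld(camera_params(n),pts,.02).round(3))
E
```

```text
scene
[[ 0.444 -0.122  0.02 ]
 [ 0.436 -0.01   0.02 ]
 [ 0.593  0.009  0.02 ]
 [ 0.6    0.113  0.02 ]
 [ 0.443  0.107  0.02 ]
 [ 0.594 -0.113  0.02 ]
 [ 0.605  0.345  0.02 ]
 [ 0.393  0.339  0.02 ]
 [ 0.394 -0.352  0.02 ]
 [ 0.589 -0.37   0.02 ]
 [ 0.362 -0.161  0.02 ]
 [ 0.706 -0.136  0.02 ]
 [ 0.68   0.163  0.02 ]
 [ 0.346  0.153  0.02 ]
 [ 0.657  0.608  0.02 ]
 [ 0.813 -0.193  0.02 ]]
side
[[ 0.447 -0.121  0.02 ]
 [ 0.435 -0.014  0.02 ]
 [ 0.596  0.007  0.02 ]
 [ 0.601  0.12   0.02 ]
 [ 0.441  0.108  0.02 ]
 [ 0.602 -0.121  0.02 ]
 [ 0.618  0.344  0.02 ]
 [ 0.4    0.338  0.02 ]
 [ 0.395 -0.345  0.02 ]
 [ 0.619 -0.395  0.02 ]]
```

Run:
```python
from h import *
s=status.observe();p=camera_params("wrist")
R=np.array(p["R"]);c=-R.T@p["t"]
y=s["eef_rot"][2];T=np.array([[np.cos(y),np.sin(y),0],[np.sin(y),-np.cos(y),0],[0,0,-1]]).T
T=np.array([[np.cos(y),np.sin(y),0],[np.sin(y),-np.cos(y),0],[0,0,-1]])  # rows = tool axes in world
print("fx",p["fx"],"cam in tool",T@(c-s["tcp_pos"]));print("cam axes in tool (cols x,y,z)",(T@R.T).round(3))
print(toworld(p,[(0,0),(639,0),(639,399),(0,399)],.02))
o=np.hstack([ortho(camera_params("side"),snapshot("side"),z,.27,.72,-.47,.46,850) if 0 else ortho(camera_params(n),snapshot(n),z,.28,.72,-.21,.23,900) for n,z in [("side",.022),("scene",.022)]])
cv2.imwrite("pics/o1.png",o);print(o.shape)
```

```text
fx 289.2993350498754 cam in tool [ 0.0674377   0.00036219 -0.18280354]
cam axes in tool (cols x,y,z) [[-0.    -0.969 -0.246]
 [ 1.     0.    -0.002]
 [ 0.002 -0.246  0.969]]
[[-0.09867015  0.40783426  0.02      ]
 [ 0.09672603  1.08329176  0.02      ]
 [ 0.65975268  1.07109425  0.02      ]
 [ 0.38514178  0.11019559  0.02      ]]
(395, 792, 3)
```

View pics/o1.png

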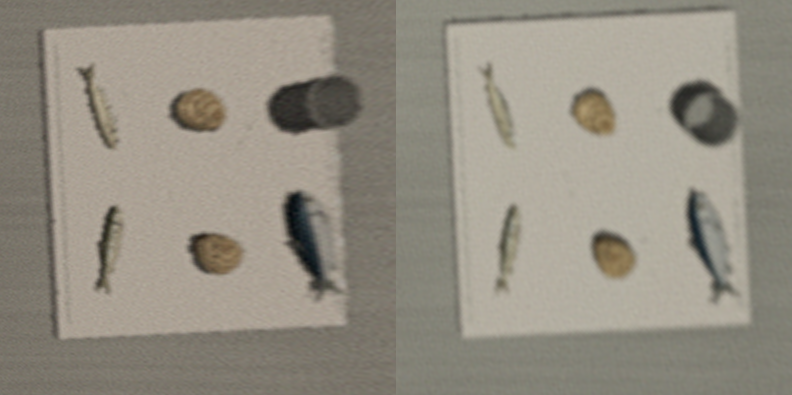

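The orthophotos show all five items lying roughly along world x, spaced well apart. I'll move above the two left pans for a wrist look.

```bash
python3 -m creep '[{"hand":1,"x":-48,"y":-32},{"x":-48,"y":-32},{"x":-48,"y":-32},{"x":-48,"y":-32},{"x":-48,"y":-32},{"x":-48,"y":-32},{"x":-48,"y":-32},{"x":-48,"y":-32},{"roll":-8},{"roll":-8},{"x":0}]'
cat >> h.py <<'E'
def look(name,z,s=850,half=(.22,.3)):
    st=status.observe();p=camera_params("wrist");im=snapshot("wrist")
    x,y=st["tcp_pos"][:2]
    o=ortho(p,im,z,x-half[0],x+half[0],y-half[1],y+half[1],s)
    np.savez(f"pics/{name}.npz",im=im,x1=x+half[0],y1=y+half[1],s=s,**{k:p[k] for k in p})
    cv2.imwrite(f"pics/{name}.png",o)
    print(st["time_s"],st["tcp_pos"],st["eef_rot"],o.shape)
def px(name,pts,zo,z):
    """ortho pixels (made at plane zo) -> world at plane z"""
    d=np.load(f"pics/{name}.npz")
    X=[[float(d["x1"])-v/float(d["s"]),float(d["y1"])-u/float(d["s"]),zo] for u,v in pts]
    return toworld(d,proj(d,X),z).round(4)
E
python3 -c 'from h import *; look("w1",.04,1100,(.24,.3))'
```

```text
0.2 [0.20087252 0.69631211 0.20129348] [-3.14067521e+00  1.36541358e-04  2.86082337e+00] (528, 659, 3)schema error: expected keys hand, x, y, z, roll
```

View pics/w1.png

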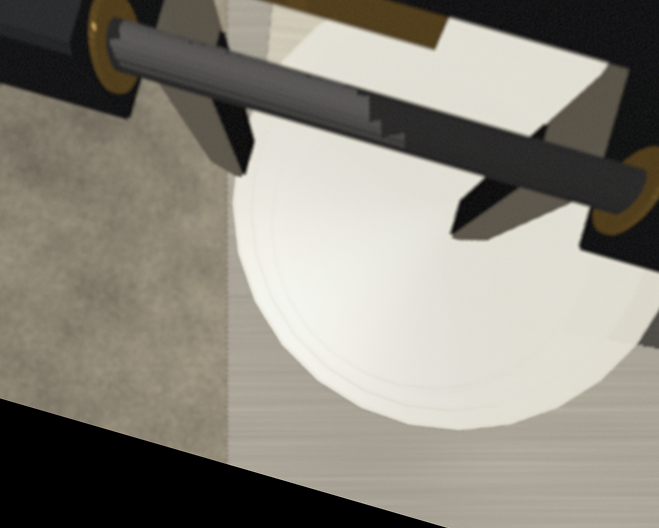

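The move was refused because every row needs all keys, so this picture only shows the start pose over the white bowl. The fingers hide the area ahead of the TCP, so I'll place the TCP beyond the pans.

```bash
python3 -m creep '[{"hand":1,"x":-53,"y":-22,"z":-5,"roll":0},{"hand":1,"x":-53,"y":-22,"z":-5,"roll":0},{"hand":1,"x":-53,"y":-22,"z":-5,"roll":0},{"hand":1,"x":-53,"y":-22,"z":-5,"roll":0},{"hand":1,"x":-53,"y":-22,"z":-5,"roll":0},{"hand":1,"x":-53,"y":-22,"z":-5,"roll":0},{"hand":1,"x":-53,"y":-22,"z":-5,"roll":0},{"hand":1,"x":-53,"y":-22,"z":-5,"roll":0},{"hand":1,"x":-53,"y":-22,"z":-5,"roll":0},{"hand":1,"x":-53,"y":-22,"z":-5,"roll":0},{"hand":1,"x":0,"y":0,"z":0,"roll":-8},{"hand":1,"x":0,"y":0,"z":0,"roll":-8},{"hand":1,"x":0,"y":0,"z":0,"roll":0},{"hand":1,"x":0,"y":0,"z":0,"roll":0}]'
python3 -c 'from h import *; look("w2",.04,1000,(.36,.35))
d=cv2.imread("pics/w2.png");cv2.imwrite("pics/w2.png",d[200:,:])'
```

```text
time_s: 2.0
tcp_pos: [0.6491, 0.3384, 0.2518]
eef_rot: [-3.142, -0.0, 3.137]
ft_force: [0.1, -0.3, -0.3]
grip_width: 0.0934
2.0 [0.64909157 0.3383674  0.25176279] [-3.14153459e+00 -1.34343982e-04  3.13716259e+00] (719, 700, 3)
```

View pics/w2.png

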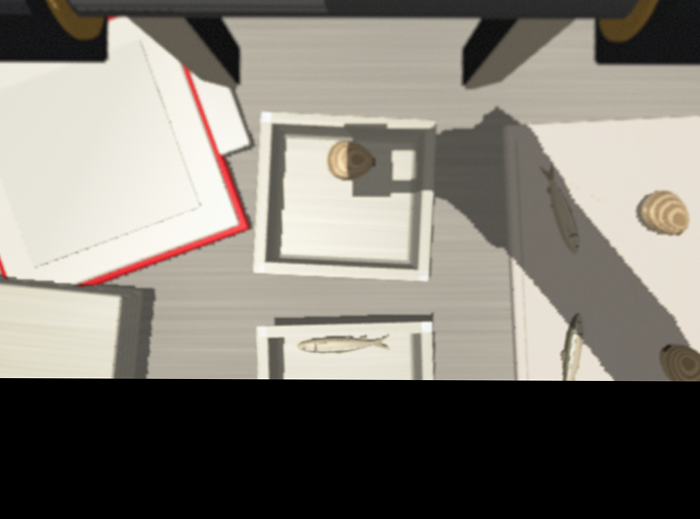

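The clam pan centre is about (0.613, 0.343), yaw −3°, and the silverside pan centre about (0.404, 0.343), yaw +1.6°. Their loose contents sit on the +x side. Next is a look at the board.

```bash
python3 -m creep '[{"hand":1,"x":-5,"y":-54,"z":0,"roll":0},{"hand":1,"x":-5,"y":-54,"z":0,"roll":0},{"hand":1,"x":-5,"y":-54,"z":0,"roll":0},{"hand":1,"x":-5,"y":-54,"z":0,"roll":0},{"hand":1,"x":-5,"y":-54,"z":0,"roll":0},{"hand":1,"x":-5,"y":-54,"z":0,"roll":0},{"hand":1,"x":0,"y":0,"z":0,"roll":0},{"hand":1,"x":0,"y":0,"z":0,"roll":0},{"hand":1,"x":0,"y":0,"z":0,"roll":0}]'
python3 -c 'from h import *; look("w3",.02,1400,(.36,.27))
d=cv2.imread("pics/w3.png");print(d.shape);cv2.imwrite("pics/w3.png",d[410:960,:])'
```

```text
time_s: 3.18
tcp_pos: [0.6786, 0.0165, 0.2518]
eef_rot: [3.141, -0.0, -3.141]
ft_force: [0.3, -0.4, -0.1]
grip_width: 0.0933
3.175 [0.67861294 0.01645453 0.251843  ] [ 3.14081319e+00 -1.83048738e-05 -3.14109697e+00] (1008, 756, 3)
(1008, 756, 3)
```

View pics/w3.png

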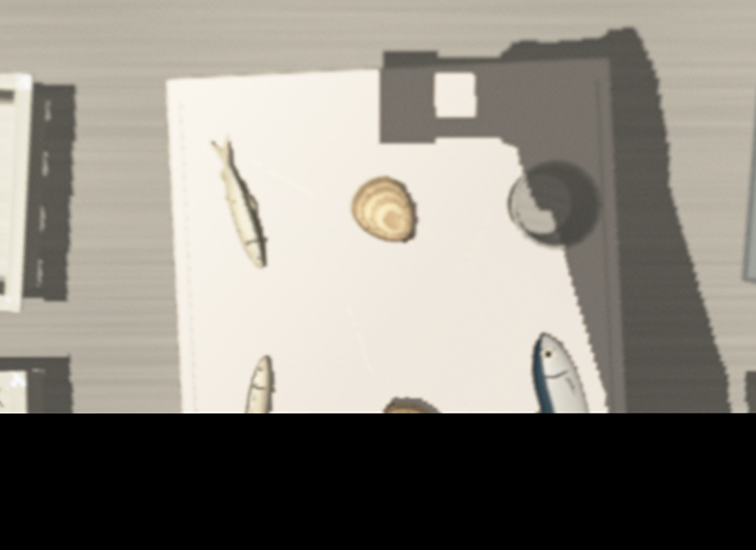

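The wrist view shows silverside A with its tail at (218,142) and snout at (263,266). Clam A is near (385,209) and the cup near (553,203). The inner items start at v≈355 and are cut off. I'll segment clam A for its axes and compute the grasp targets.

```bash
cat >> h.py <<'E'
def clamfit(name,c,zo,v0,r=60):
    d=cv2.imread(f"pics/{name}.png");u,v=c
    s=cv2.cvtColor(d,cv2.COLOR_BGR2HSV)[v-r:v+r,u-r:u+r,1]
    t,m=cv2.threshold(cv2.GaussianBlur(s,(5,5),0),0,255,cv2.THRESH_OTSU)
    k=max(cv2.findContours(m,cv2.RETR_EXTERNAL,cv2.CHAIN_APPROX_NONE)[0],key=cv2.contourArea)
    k=k.reshape(-1,2)+[u-r,v-r+v0]
    W=px(name,k,zo,.022)[:,:2].astype(np.float32)*1000
    print("minrect",cv2.minAreaRect(W),"ellipse",cv2.fitEllipse(W))
    for a in range(0,180,15):
        w=W@[np.cos(np.radians(a)),np.sin(np.radians(a))];print(a,(w.max()-w.min()).round(1),end="; ")
E
python3 - <<'E'
from h import *
a=px("w3",[(218,552),(263,676),(385,619),(553,613)],.02,.02);print(a)
d=a[0]-a[1];print("len",np.linalg.norm(d),"dir deg",np.degrees(np.arctan2(d[1],d[0])),"mid",(a[0]+a[1])/2)
clamfit("w3",(385,209),.02,410)
E
```

```text
[[ 0.6443  0.1307  0.02  ]
 [ 0.5558  0.0986  0.02  ]
 [ 0.5965  0.0115  0.02  ]
 [ 0.6008 -0.1085  0.02  ]]
len 0.09414170170546103 dir deg 19.93630899935264 mid [0.60005 0.11465 0.02   ]
minrect ((596.8999633789062, 13.249995231628418), (46.19994354248047, 44.699989318847656), 0.0) ellipse ((596.248291015625, 12.251134872436523), (40.988460540771484, 49.993919372558594), 131.43971252441406)
0 46.2; 15 49.0; 30 50.3; 45 51.3; 60 50.4; 75 48.0; 90 44.7; 105 43.4; 120 42.1; 135 41.7; 150 42.3; 165 44.3;
```

```bash
python3 -m creep '[{"hand":0.6,"x":29,"y":32,"z":0,"roll":0},{"hand":0.6,"x":29,"y":32,"z":0,"roll":0},{"hand":0.6,"x":28,"y":32,"z":0,"roll":0},{"hand":0.6,"x":0,"y":0,"z":50,"roll":-10},{"hand":0.6,"x":0,"y":0,"z":50,"roll":-10},{"hand":0.6,"x":0,"y":0,"z":50,"roll":0},{"hand":0.6,"x":0,"y":0,"z":40,"roll":0},{"hand":0.6,"x":0,"y":0,"z":20,"roll":0},{"hand":0.6,"x":0,"y":0,"z":9,"roll":0},{"hand":0.6,"x":0,"y":0,"z":0,"roll":0},{"hand":0,"x":0,"y":0,"z":0,"roll":0},{"hand":0,"x":0,"y":0,"z":0,"roll":0},{"hand":0,"x":0,"y":0,"z":0,"roll":0},{"hand":0,"x":0,"y":0,"z":0,"roll":0},{"hand":0,"x":0,"y":0,"z":0,"roll":0}]'
```

```text
time_s: 5.1
tcp_pos: [0.5929, 0.1104, 0.033]
eef_rot: [-3.142, 0.0, -2.794]
ft_force: [0.2, 0.2, -0.3]
grip_width: 0.0104
```

```bash
python3 -m creep '[{"hand":0,"x":0,"y":0,"z":0,"roll":0},{"hand":0,"x":0,"y":0,"z":0,"roll":0}]'
python3 - <<'E'
from h import *
p=camera_params("wrist")
cv2.imwrite("pics/a1.png",cv2.resize(cv2.cvtColor(snapshot("side"),cv2.COLOR_RGB2BGR)[150:270,250:450],None,fx=3,fy=3))
cv2.imwrite("pics/a2.png",cv2.cvtColor(snapshot("wrist"),cv2.COLOR_RGB2BGR))
E
```

```text
time_s: 5.35
tcp_pos: [0.5929, 0.1104, 0.0328]
eef_rot: [3.142, -0.0, -2.794]
ft_force: [0.0, 0.1, 0.4]
grip_width: 0.0004
```

View pics/a2.png

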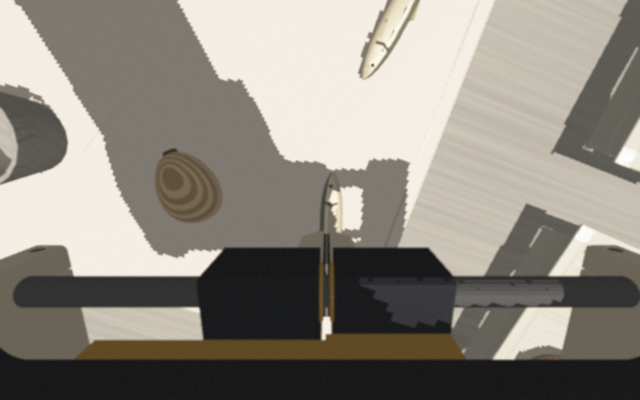

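View pics/a1.png

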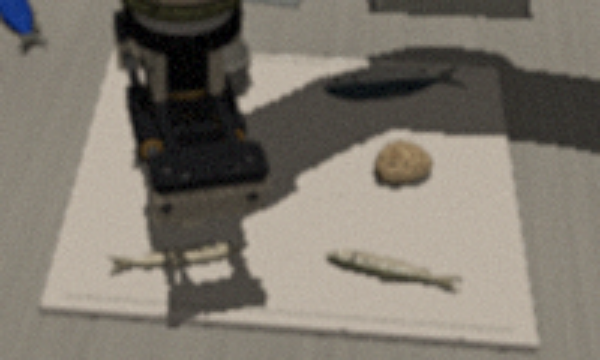

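Run:
```python
from h import *
p=camera_params("wrist")
print(toworld(p,[(330,175),(320,200),(343,200),(330,240)],.018).round(4))
```

```text
[[0.5558 0.0997 0.018 ]
 [0.5748 0.0992 0.018 ]
 [0.5693 0.1143 0.018 ]
 [0.6004 0.116  0.018 ]]
```

Run:
```python
from h import *
p=camera_params("side")
for z in (.012,.02,.033,.05,.1): print(z,((proj(p,[[.593,.1104,z]])-[250,150])*3).round(0))
im=cv2.imread("pics/a1.png")
cv2.imwrite("pics/a3.png",cv2.resize(im[90:330,90:290],None,fx=2.5,fy=2.5,interpolation=cv2.INTER_CUBIC))
```

```text
0.012 [[187. 257.]]
0.02 [[187. 250.]]
0.033 [[187. 237.]]
0.05 [[187. 221.]]
0.1 [[186. 169.]]
```

View pics/a3.png

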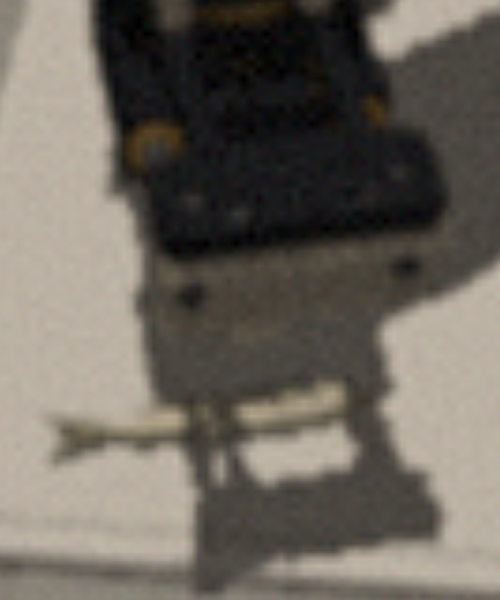

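Run:
```python
from h import *
p=camera_params("wrist");s=status.observe();y=s["eef_rot"][2]
xt=np.array([np.cos(y),np.sin(y),0]);
for dz in (-19,0,10,19):
  print(dz,[proj(p,[s["tcp_pos"]+xt*a+np.array([0,0,-dz/1000])])[0].round(0).tolist() for a in (-.0075,0,.0075)])
im=cv2.imread("pics/a2.png")
cv2.imwrite("pics/a4.png",cv2.resize(im[150:350,240:420],None,fx=3,fy=3,interpolation=cv2.INTER_CUBIC))
```

```text
-19 [[326.0, 258.0], [326.0, 246.0], [326.0, 235.0]]
0 [[326.0, 246.0], [326.0, 235.0], [326.0, 225.0]]
10 [[326.0, 240.0], [326.0, 230.0], [326.0, 220.0]]
19 [[326.0, 236.0], [326.0, 226.0], [326.0, 217.0]]
```

View pics/a4.png

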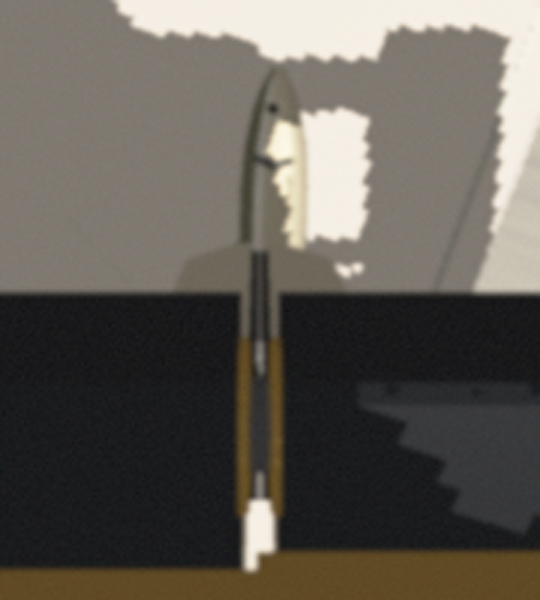

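The fingers shut to 0 with the fish untouched at its original spot. The view suggests the tips are higher than expected. I'll probe the bare board next to the fish with the closed fingers to find the real tip height.

```bash
python3 -m creep '[{"hand":0,"x":0,"y":0,"z":-15,"roll":0},{"hand":0,"x":0,"y":-35,"z":0,"roll":0},{"hand":0,"x":0,"y":0,"z":13,"roll":0},{"hand":0,"x":0,"y":0,"z":0,"roll":0}]';  python3 -m creep '[{"hand":0,"x":0,"y":0,"z":2,"roll":0},{"hand":0,"x":0,"y":0,"z":2,"roll":0},{"hand":0,"x":0,"y":0,"z":0,"roll":0}]'; python3 -m creep '[{"hand":0,"x":0,"y":0,"z":2,"roll":0},{"hand":0,"x":0,"y":0,"z":0,"roll":0}]'
```

```text
time_s: 5.95
tcp_pos: [0.6042, 0.0777, 0.0346]
eef_rot: [3.141, -0.001, -2.794]
ft_force: [0.2, 0.1, 0.1]
grip_width: 0.0006
time_s: 6.32
tcp_pos: [0.6046, 0.078, 0.0308]
eef_rot: [3.141, -0.0, -2.793]
ft_force: [0.1, -0.5, 0.2]
grip_width: 0.0005
time_s: 6.58
tcp_pos: [0.6047, 0.0776, 0.0287]
eef_rot: [-3.142, -0.0, -2.794]
ft_force: [-0.5, 0.7, 0.7]
grip_width: 0.0004
```

```bash
for i in 1; do python3 -m creep '[{"hand":0,"x":0,"y":0,"z":3,"roll":0},{"hand":0,"x":0,"y":0,"z":0,"roll":0}]'|egrep 'tcp|force'; python3 -m creep '[{"hand":0,"x":0,"y":0,"z":3,"roll":0},{"hand":0,"x":0,"y":0,"z":0,"roll":0}]'|egrep 'tcp|force'; python3 -m creep '[{"hand":0,"x":0,"y":0,"z":3,"roll":0},{"hand":0,"x":0,"y":0,"z":0,"roll":0}]'|egrep 'tcp|force'; done
```

```text
tcp_pos: [0.6046, 0.0775, 0.0256]
ft_force: [-0.1, 0.1, 0.3]
tcp_pos: [0.6046, 0.0775, 0.0226]
ft_force: [-0.3, -0.5, -0.5]
tcp_pos: [0.6047, 0.0775, 0.0196]
ft_force: [0.0, -1.0, -0.4]
```

```bash
python3 -m creep '[{"hand":0,"x":0,"y":0,"z":3,"roll":0},{"hand":0,"x":0,"y":0,"z":0,"roll":0}]'|egrep 'tcp|force'; python3 -m creep '[{"hand":0,"x":0,"y":0,"z":3,"roll":0},{"hand":0,"x":0,"y":0,"z":0,"roll":0}]'|egrep 'tcp|force'
python3 - <<'E'
from h import *
im=cv2.cvtColor(snapshot("side"),cv2.COLOR_RGB2BGR); p=camera_params("side");s=status.observe()
c=proj(p,[s["tcp_pos"]])[0];print(c)
for dz in (0,-.019,.02): print(dz,proj(p,[s["tcp_pos"]+[0,0,dz]])[0].round(1))
w=cv2.cvtColor(snapshot("wrist"),cv2.COLOR_RGB2BGR)
a=cv2.resize(im[190:250,280:340],(480,480),interpolation=cv2.INTER_CUBIC);b=cv2.resize(w[200:300,277:377],(480,480),interpolation=cv2.INTER_CUBIC)
b=cv2.resize(w[150:350,220:420],(480,480),interpolation=cv2.INTER_CUBIC)
cv2.imwrite("pics/b1.png",cv2.resize(np.hstack([a,b]),(800,400)))
E
```

```text
tcp_pos: [0.6046, 0.0775, 0.0166]
ft_force: [0.5, 0.2, -0.2]
tcp_pos: [0.6046, 0.0775, 0.0136]
ft_force: [-0.3, -0.1, -0.1]
[309.73024253 224.51494224]
0 [309.7 224.5]
-0.019 [309.9 230.3]
0.02 [309.6 218.2]
```

View pics/b1.png

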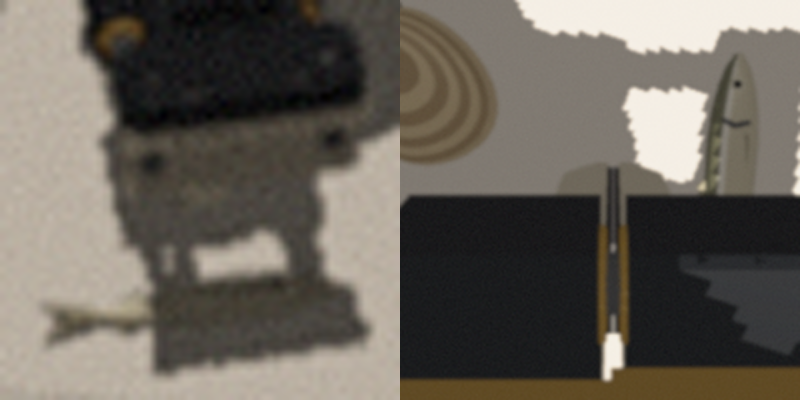

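```bash
python3 -m creep '[{"hand":0,"x":0,"y":0,"z":3,"roll":0},{"hand":0,"x":0,"y":0,"z":0,"roll":0}]'|egrep 'tcp|force'; python3 -m creep '[{"hand":0,"x":0,"y":0,"z":3,"roll":0},{"hand":0,"x":0,"y":0,"z":0,"roll":0}]'|egrep 'tcp|force';python3 -m creep '[{"hand":0,"x":0,"y":0,"z":2,"roll":0},{"hand":0,"x":0,"y":0,"z":0,"roll":0}]'|egrep 'tcp|force'; python3 -m creep '[{"hand":0,"x":0,"y":0,"z":2,"roll":0},{"hand":0,"x":0,"y":0,"z":0,"roll":0}]'|egrep 'tcp|force'
```

```text
tcp_pos: [0.6046, 0.0775, 0.0106]
ft_force: [0.7, -0.8, -0.2]
tcp_pos: [0.6046, 0.0775, 0.0076]
ft_force: [0.0, -0.1, 0.6]
tcp_pos: [0.6047, 0.0775, 0.0057]
ft_force: [-0.5, -0.8, -1.3]
tcp_pos: [0.6047, 0.0775, 0.0037]
ft_force: [-0.2, 0.1, -0.6]
```

```bash
python3 -m creep '[{"hand":0,"x":0,"y":0,"z":2,"roll":0},{"hand":0,"x":0,"y":0,"z":0,"roll":0}]'|egrep 'tcp|force'; python3 -m creep '[{"hand":0,"x":0,"y":0,"z":2,"roll":0},{"hand":0,"x":0,"y":0,"z":0,"roll":0}]'|egrep 'tcp|force';python3 -m creep '[{"hand":0,"x":0,"y":0,"z":2,"roll":0},{"hand":0,"x":0,"y":0,"z":0,"roll":0}]'|egrep 'tcp|force'; python3 -m creep '[{"hand":0,"x":0,"y":0,"z":2,"roll":0},{"hand":0,"x":0,"y":0,"z":0,"roll":0}]'|egrep 'tcp|force'
```

```text
tcp_pos: [0.6047, 0.0775, 0.0017]
ft_force: [-0.6, -0.1, 0.3]
tcp_pos: [0.6047, 0.0775, -0.0003]
ft_force: [-0.7, -0.1, -0.1]
tcp_pos: [0.6047, 0.0775, -0.0023]
ft_force: [-0.2, -0.3, -0.0]
tcp_pos: [0.6047, 0.0776, -0.0043]
ft_force: [0.6, -0.5, 0.3]
```

```bash
python3 -m creep '[{"hand":0,"x":0,"y":0,"z":2,"roll":0},{"hand":0,"x":0,"y":0,"z":0,"roll":0}]'|egrep 'tcp|force'; python3 -m creep '[{"hand":0,"x":0,"y":0,"z":2,"roll":0},{"hand":0,"x":0,"y":0,"z":0,"roll":0}]'|egrep 'tcp|force';python3 - <<'E'
from h import *
im=cv2.cvtColor(snapshot("side"),cv2.COLOR_RGB2BGR); p=camera_params("side");s=status.observe()
for dz in (0,.02,.04): print(dz,((proj(p,[s["tcp_pos"]+[0,0,dz]])[0]-[270,170])*6).round(1))
w=cv2.cvtColor(snapshot("wrist"),cv2.COLOR_RGB2BGR)
a=cv2.resize(im[170:250,270:350],(480,480),interpolation=cv2.INTER_CUBIC)
b=cv2.resize(w[190:290,277:377],(320,320),interpolation=cv2.INTER_CUBIC)
o=np.zeros((480,800,3),np.uint8);o[:,:480]=a;o[:320,480:]=b
cv2.imwrite("pics/b2.png",o)
E
```

```text
tcp_pos: [0.6049, 0.0775, -0.0045]
ft_force: [-4.0, 0.1, 20.5]
tcp_pos: [0.6049, 0.0775, -0.0046]
ft_force: [-9.9, -0.8, 41.8]
0 [238.7 360.6]
0.02 [237.7 323.8]
0.04 [236.8 285.9]
```

View pics/b2.png

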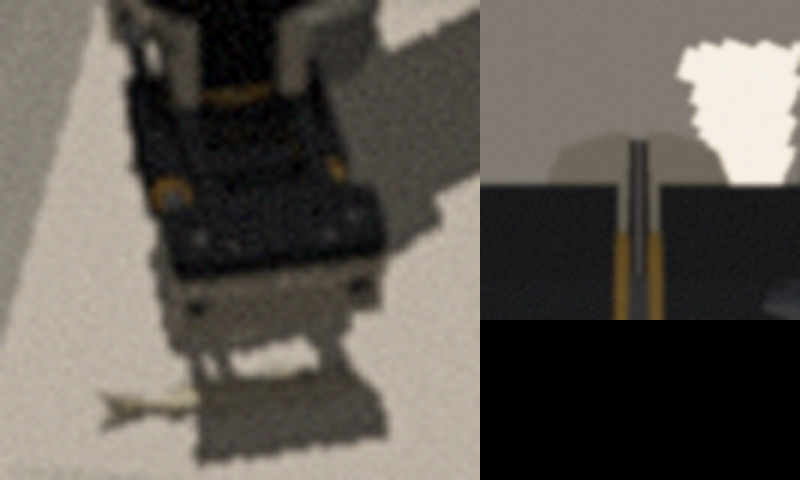

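The probe touched the board at TCP z = −4.5 mm. So the closed fingertips are about 16 mm *behind* the reported TCP, not 19 mm ahead of it. From here I'll use tip height = TCP z + 16.4 mm, and go back for fish A with TCP z ≈ −2 mm.

```bash
python3 -m creep '[{"hand":0.5,"x":0,"y":0,"z":-48,"roll":0},{"hand":0.5,"x":0,"y":36,"z":0,"roll":0},{"hand":0.5,"x":0,"y":0,"z":0,"roll":0},{"hand":0.5,"x":0,"y":0,"z":0,"roll":0},{"hand":0.5,"x":0,"y":0,"z":30,"roll":0},{"hand":0.5,"x":0,"y":0,"z":12,"roll":0},{"hand":0.5,"x":0,"y":0,"z":0,"roll":0},{"hand":0,"x":0,"y":0,"z":0,"roll":0},{"hand":0,"x":0,"y":0,"z":0,"roll":0},{"hand":0,"x":0,"y":0,"z":0,"roll":0},{"hand":0,"x":0,"y":0,"z":0,"roll":0},{"hand":0,"x":0,"y":0,"z":0,"roll":0}]'
```

```text
time_s: 12.02
tcp_pos: [0.5926, 0.1114, -0.0019]
eef_rot: [-3.142, 0.0, -2.794]
ft_force: [0.3, -0.5, 2.8]
grip_width: 0.0147
```

Fish A is gripped at 14.7 mm. I'll carry it to the silverside pan, −x side, and turn it to lie along the pan's y.

```bash
python3 -m creep '[{"hand":0,"x":0,"y":0,"z":-60,"roll":0},{"hand":0,"x":0,"y":0,"z":-60,"roll":0},{"hand":0,"x":20.5,"y":50.3,"z":0,"roll":0},{"hand":0,"x":20.5,"y":50.3,"z":0,"roll":0},{"hand":0,"x":20.5,"y":50.3,"z":0,"roll":0},{"hand":0,"x":20.5,"y":50.3,"z":0,"roll":0},{"hand":0,"x":20.5,"y":50.3,"z":0,"roll":0},{"hand":0,"x":20.5,"y":50.3,"z":0,"roll":0},{"hand":0,"x":0,"y":0,"z":0,"roll":10},{"hand":0,"x":0,"y":0,"z":0,"roll":10},{"hand":0,"x":0,"y":0,"z":0,"roll":10},{"hand":0,"x":0,"y":0,"z":0,"roll":10},{"hand":0,"x":0,"y":0,"z":0,"roll":10},{"hand":0,"x":0,"y":0,"z":0,"roll":10},{"hand":0,"x":0,"y":0,"z":0,"roll":10},{"hand":0,"x":0,"y":0,"z":0,"roll":10},{"hand":0,"x":0,"y":0,"z":0,"roll":10},{"hand":0,"x":0,"y":0,"z":0,"roll":10},{"hand":0,"x":0,"y":0,"z":0,"roll":8},{"hand":0,"x":0,"y":0,"z":0,"roll":0}]'; python3 -c 'from h import *; print(status.observe()["joint_pos"].round(2))'
```

```text
time_s: 14.52
tcp_pos: [0.3739, 0.3534, 0.1178]
eef_rot: [3.141, 0.0, 1.606]
ft_force: [-1.0, 0.2, -0.2]
grip_width: 0.0148
[-1.18  0.51  0.45  2.18 -0.43  0.54 -0.37]
```

```bash
python3 -m creep '[{"hand":0,"x":0,"y":0,"z":50,"roll":0},{"hand":0,"x":0,"y":0,"z":40,"roll":0},{"hand":0,"x":0,"y":0,"z":19,"roll":0},{"hand":0,"x":0,"y":0,"z":0,"roll":0},{"hand":0.35,"x":0,"y":0,"z":0,"roll":0},{"hand":0.35,"x":0,"y":0,"z":0,"roll":0},{"hand":0.35,"x":0,"y":0,"z":0,"roll":0}]'; python3 -m creep '[{"hand":0.35,"x":0,"y":0,"z":-60,"roll":0},{"hand":0.35,"x":0,"y":0,"z":-60,"roll":0},{"hand":0.6,"x":-51,"y":25,"z":-60,"roll":0},{"hand":0.6,"x":-51,"y":25,"z":-60,"roll":0},{"hand":0.6,"x":-51,"y":25,"z":0,"roll":0},{"hand":0.6,"x":-51,"y":25,"z":0,"roll":0},{"hand":0.6,"x":-51,"y":25,"z":0,"roll":0},{"hand":0.6,"x":-51,"y":25,"z":0,"roll":0},{"hand":0.6,"x":-51,"y":25,"z":0,"roll":0},{"hand":0.6,"x":0,"y":0,"z":0,"roll":-9.8},{"hand":0.6,"x":0,"y":0,"z":0,"roll":-9.8},{"hand":0.6,"x":0,"y":0,"z":0,"roll":-9.8},{"hand":0.6,"x":0,"y":0,"z":0,"roll":-9.8},{"hand":0.6,"x":0,"y":0,"z":0,"roll":-9.8},{"hand":0.6,"x":0,"y":0,"z":0,"roll":-9.8},{"hand":0.6,"x":0,"y":0,"z":0,"roll":-9.8},{"hand":0.6,"x":0,"y":0,"z":0,"roll":-9.8},{"hand":0.6,"x":0,"y":0,"z":0,"roll":-9.8},{"hand":0.6,"x":0,"y":0,"z":0,"roll":0},{"hand":0.6,"x":0,"y":0,"z":0,"roll":0}]'
python3 -c 'from h import *; look("w4",.02,1000,(.34,.40))
d=cv2.imread("pics/w4.png");print(d.shape);cv2.imwrite("pics/w4.png",d[80:,:])'
```

```text
time_s: 15.4
tcp_pos: [0.3743, 0.3538, 0.0096]
eef_rot: [3.141, -0.001, 1.605]
ft_force: [-1.4, 0.3, 0.5]
grip_width: 0.032
time_s: 17.9
tcp_pos: [0.5478, 0.0266, 0.2198]
eef_rot: [3.142, 0.0, 3.14]
ft_force: [-0.5, 0.2, -0.2]
grip_width: 0.0559
17.9 [0.54781556 0.02661753 0.21981619] [3.14155709e+00 2.70439062e-04 3.13981451e+00] (679, 800, 3)
(679, 800, 3)
```

View pics/w4.png

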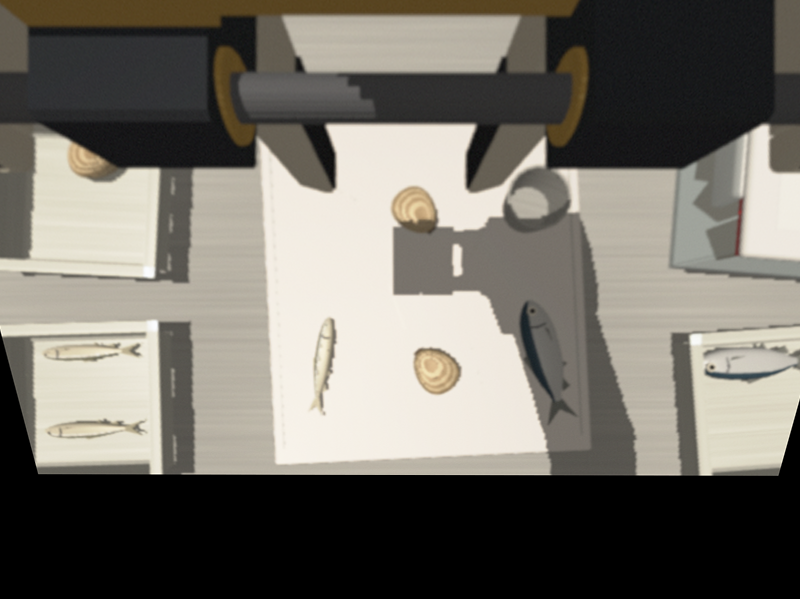

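Fish A lies flat in its pan at (97,429). Fish B runs from snout (327,320) to tail (317,411), and clam B is at (437,370). The sardine runs from snout (530,302) to tail (562,414). The sardine pan's corner is at (697,340), with its loose sardine on the +x side.

Run:
```python
from h import *
def fish(n,sn,ta,L,z):
    a=px(n,[(u,v+80) for u,v in (sn,ta)],.02,z)[:,:2]
    d=(a[1]-a[0]);d/=np.linalg.norm(d)
    print("len",np.linalg.norm(a[1]-a[0]).round(4),"tail dir",np.degrees(np.arctan2(d[1],d[0])).round(1),"grip",(a[0]+d*L*.4).round(4),"origin",(a[0]+d*L*.5).round(4))
fish("w4",(327,320),(317,411),.1,.018); fish("w4",(530,302),(562,414),.125,.022)
clamfit("w4",(437,370),.02,80,45);print();clamfit("w4",(414,209),.02,80,40);print()
c=px("w4",[(692,415),(703,550),(800,405),(152,403),(158,550)],.02,.04);print("pan pts",c)
print("loose sardine",px("w4",[(705,447),(752,442)],.02,.015))
print("loose silv",px("w4",[(95,432),(97,509)],.02,.01))
```

```text
len 0.0921 tail dir 173.7 grip [0.4481 0.1044] origin [0.4382 0.1055]
len 0.1158 tail dir -164.1 grip [ 0.4576 -0.1164] origin [ 0.4456 -0.1199]
minrect ((437.04998779296875, -9.69999885559082), (45.699974060058594, 44.799991607666016), 0.0) ellipse ((437.6258239746094, -8.923232078552246), (40.6818733215332, 49.60953140258789), 134.27615356445312)
0 45.7; 15 48.3; 30 50.1; 45 50.6; 60 50.1; 75 48.2; 90 44.8; 105 43.6; 120 42.1; 135 40.9; 150 42.2; 165 43.8; 
minrect ((597.7000122070312, 13.199999809265137), (44.79999923706055, 44.800048828125), 90.0) ellipse ((597.4447021484375, 12.367647171020508), (40.1897087097168, 49.4288444519043), 131.53158569335938)
0 44.8; 15 48.7; 30 49.9; 45 49.9; 60 49.7; 75 47.1; 90 44.8; 105 42.6; 120 41.5; 135 40.9; 150 42.1; 165 44.0; 
pan pts [[ 0.4732 -0.2501  0.04  ]
 [ 0.3453 -0.2605  0.04  ]
 [ 0.4827 -0.3525  0.04  ]
 [ 0.4846  0.2617  0.04  ]
 [ 0.3453  0.256   0.04  ]]
loose sardine [[ 0.4403 -0.2824  0.015 ]
 [ 0.4454 -0.33    0.015 ]]
loose silv [[0.4552 0.3396 0.01  ]
 [0.3762 0.3375 0.01  ]]
```

```bash
python3 -m creep '[{"hand":0.5,"x":50,"y":39,"z":0,"roll":0},{"hand":0.5,"x":50,"y":39,"z":0,"roll":0},{"hand":0.5,"x":0,"y":0,"z":55,"roll":6.3},{"hand":0.5,"x":0,"y":0,"z":55,"roll":0},{"hand":0.5,"x":0,"y":0,"z":55,"roll":0},{"hand":0.5,"x":0,"y":0,"z":40,"roll":0},{"hand":0.5,"x":0,"y":0,"z":17,"roll":0},{"hand":0.5,"x":0,"y":0,"z":0,"roll":0},{"hand":0,"x":0,"y":0,"z":0,"roll":0},{"hand":0,"x":0,"y":0,"z":0,"roll":0},{"hand":0,"x":0,"y":0,"z":0,"roll":0},{"hand":0,"x":0,"y":0,"z":0,"roll":0},{"hand":0,"x":0,"y":0,"z":0,"roll":0}]'
```

```text
time_s: 19.58
tcp_pos: [0.4494, 0.1035, -0.0022]
eef_rot: [3.141, 0.001, 3.034]
ft_force: [0.6, 0.5, 3.3]
grip_width: 0.015
```

```bash
python3 -m creep '[{"hand":0,"x":0,"y":0,"z":-60,"roll":0},{"hand":0,"x":0,"y":0,"z":-60,"roll":0},{"hand":0,"x":14.4,"y":55.8,"z":0,"roll":0},{"hand":0,"x":14.4,"y":55.8,"z":0,"roll":0},{"hand":0,"x":14.4,"y":55.8,"z":0,"roll":0},{"hand":0,"x":14.4,"y":55.8,"z":0,"roll":0},{"hand":0,"x":0,"y":0,"z":0,"roll":10.25},{"hand":0,"x":0,"y":0,"z":0,"roll":10.25},{"hand":0,"x":0,"y":0,"z":0,"roll":10.25},{"hand":0,"x":0,"y":0,"z":0,"roll":10.25},{"hand":0,"x":0,"y":0,"z":0,"roll":10.25},{"hand":0,"x":0,"y":0,"z":0,"roll":10.25},{"hand":0,"x":0,"y":0,"z":0,"roll":10.25},{"hand":0,"x":0,"y":0,"z":0,"roll":10.25},{"hand":0,"x":0,"y":0,"z":0,"roll":0},{"hand":0,"x":0,"y":0,"z":0,"roll":0}]'
```

```text
time_s: 21.58
tcp_pos: [0.4158, 0.3315, 0.1175]
eef_rot: [-3.141, 0.0, 1.606]
ft_force: [0.2, 0.3, 0.3]
grip_width: 0.0147
```

```bash
python3 -m creep '[{"hand":0,"x":0,"y":0,"z":50,"roll":0},{"hand":0,"x":0,"y":0,"z":40,"roll":0},{"hand":0,"x":0,"y":0,"z":18,"roll":0},{"hand":0,"x":0,"y":0,"z":0,"roll":0},{"hand":0.27,"x":0,"y":0,"z":0,"roll":0},{"hand":0.27,"x":0,"y":0,"z":0,"roll":0},{"hand":0.27,"x":0,"y":0,"z":0,"roll":0}]'; python3 -m creep '[{"hand":0.27,"x":0,"y":0,"z":-55,"roll":0},{"hand":0.8,"x":0,"y":0,"z":-55,"roll":0},{"hand":0.8,"x":-54,"y":28.3,"z":0,"roll":0},{"hand":0.8,"x":-54,"y":28.3,"z":0,"roll":0},{"hand":0.8,"x":-54,"y":28.3,"z":0,"roll":0},{"hand":0.8,"x":-54,"y":28.3,"z":0,"roll":0},{"hand":0.8,"x":-54,"y":28.3,"z":0,"roll":0},{"hand":0.8,"x":-54,"y":28.3,"z":0,"roll":0},{"hand":0.8,"x":0,"y":0,"z":0,"roll":9.4},{"hand":0.8,"x":0,"y":0,"z":0,"roll":9.4},{"hand":0.8,"x":0,"y":0,"z":0,"roll":9.4},{"hand":0.8,"x":0,"y":0,"z":0,"roll":9.4},{"hand":0.8,"x":0,"y":0,"z":0,"roll":9.4},{"hand":0.8,"x":0,"y":0,"z":0,"roll":0},{"hand":0.8,"x":0,"y":0,"z":0,"roll":0}]'
```

```text
time_s: 22.45
tcp_pos: [0.4162, 0.3319, 0.0103]
eef_rot: [3.141, -0.001, 1.603]
ft_force: [-0.2, 0.8, -0.3]
grip_width: 0.025
time_s: 24.32
tcp_pos: [0.5959, 0.0132, 0.1198]
eef_rot: [3.141, -0.0, 0.786]
ft_force: [-0.9, -0.6, -0.4]
grip_width: 0.0741
```

```bash
python3 -m creep '[{"hand":0.8,"x":0,"y":0,"z":50,"roll":0},{"hand":0.8,"x":0,"y":0,"z":40,"roll":0},{"hand":0.8,"x":0,"y":0,"z":20,"roll":0},{"hand":0.8,"x":0,"y":0,"z":11,"roll":0},{"hand":0.8,"x":0,"y":0,"z":0,"roll":0},{"hand":0,"x":0,"y":0,"z":0,"roll":0},{"hand":0,"x":0,"y":0,"z":0,"roll":0},{"hand":0,"x":0,"y":0,"z":0,"roll":0},{"hand":0,"x":0,"y":0,"z":0,"roll":0},{"hand":0,"x":0,"y":0,"z":0,"roll":0},{"hand":0,"x":0,"y":0,"z":-60,"roll":0},{"hand":0,"x":0,"y":0,"z":-60,"roll":0},{"hand":0,"x":0,"y":0,"z":0,"roll":0}]'
```

```text
time_s: 25.95
tcp_pos: [0.5981, 0.0125, 0.1224]
eef_rot: [3.137, -0.005, 0.782]
ft_force: [-0.4, -0.0, -0.2]
grip_width: 0.0398
```

```bash
python3 -m creep '[{"hand":0,"x":41.5,"y":-43.2,"z":0,"roll":0},{"hand":0,"x":41.5,"y":-43.2,"z":0,"roll":0},{"hand":0,"x":41.5,"y":-43.2,"z":0,"roll":0},{"hand":0,"x":41.5,"y":-43.2,"z":0,"roll":0},{"hand":0,"x":41.5,"y":-43.2,"z":0,"roll":0},{"hand":0,"x":41.5,"y":-43.2,"z":0,"roll":0},{"hand":0,"x":0,"y":0,"z":0,"roll":-10.5},{"hand":0,"x":0,"y":0,"z":0,"roll":-10.5},{"hand":0,"x":0,"y":0,"z":0,"roll":-10.5},{"hand":0,"x":0,"y":0,"z":0,"roll":-10.5},{"hand":0,"x":0,"y":0,"z":20,"roll":0},{"hand":0,"x":0,"y":0,"z":0,"roll":0}]'
```

```text
time_s: 27.45
tcp_pos: [0.5883, 0.3718, 0.0957]
eef_rot: [-3.138, 0.002, 1.511]
ft_force: [-0.2, 1.0, -0.0]
grip_width: 0.04
```

```bash
python3 -m creep '[{"hand":0,"x":0,"y":0,"z":45,"roll":0},{"hand":0,"x":0,"y":0,"z":30,"roll":0},{"hand":0,"x":0,"y":0,"z":12,"roll":0},{"hand":0,"x":0,"y":0,"z":0,"roll":0},{"hand":0.5,"x":0,"y":0,"z":0,"roll":0},{"hand":0.5,"x":0,"y":0,"z":0,"roll":0},{"hand":0.5,"x":0,"y":0,"z":0,"roll":0}]'; python3 -m creep '[{"hand":0.5,"x":0,"y":0,"z":-55,"roll":0},{"hand":0.8,"x":0,"y":0,"z":-55,"roll":0},{"hand":0.8,"x":-55.6,"y":-18.3,"z":0,"roll":0},{"hand":0.8,"x":-55.6,"y":-18.3,"z":0,"roll":0},{"hand":0.8,"x":-55.6,"y":-18.3,"z":0,"roll":0},{"hand":0.8,"x":-55.6,"y":-18.3,"z":0,"roll":0},{"hand":0.8,"x":-55.6,"y":-18.3,"z":0,"roll":0},{"hand":0.8,"x":-55.6,"y":-18.3,"z":0,"roll":0},{"hand":0.8,"x":-55.6,"y":-18.3,"z":0,"roll":0},{"hand":0.8,"x":0,"y":0,"z":0,"roll":10.4},{"hand":0.8,"x":0,"y":0,"z":0,"roll":10.4},{"hand":0.8,"x":0,"y":0,"z":0,"roll":10.4},{"hand":0.8,"x":0,"y":0,"z":0,"roll":10.4},{"hand":0.8,"x":0,"y":0,"z":0,"roll":0},{"hand":0.8,"x":0,"y":0,"z":0,"roll":0}]'
```

```text
time_s: 28.32
tcp_pos: [0.5902, 0.3727, 0.0125]
eef_rot: [3.141, -0.001, 1.515]
ft_force: [0.1, -0.0, 0.1]
grip_width: 0.0464
time_s: 30.2
tcp_pos: [0.4405, -0.009, 0.1218]
eef_rot: [3.141, -0.0, 0.793]
ft_force: [0.2, 0.1, -0.2]
grip_width: 0.0743
```

```bash
python3 -m creep '[{"hand":0.8,"x":-2,"y":-2,"z":50,"roll":0},{"hand":0.8,"x":0,"y":0,"z":40,"roll":0},{"hand":0.8,"x":0,"y":0,"z":20,"roll":0},{"hand":0.8,"x":0,"y":0,"z":13,"roll":0},{"hand":0.8,"x":0,"y":0,"z":0,"roll":0},{"hand":0,"x":0,"y":0,"z":0,"roll":0},{"hand":0,"x":0,"y":0,"z":0,"roll":0},{"hand":0,"x":0,"y":0,"z":0,"roll":0},{"hand":0,"x":0,"y":0,"z":0,"roll":0},{"hand":0,"x":0,"y":0,"z":0,"roll":0},{"hand":0,"x":0,"y":0,"z":-60,"roll":0},{"hand":0,"x":0,"y":0,"z":-60,"roll":0},{"hand":0,"x":0,"y":0,"z":0,"roll":0}]'
```

```text
time_s: 31.82
tcp_pos: [0.4403, -0.0094, 0.1082]
eef_rot: [3.135, -0.002, 0.792]
ft_force: [-0.5, 0.9, -1.0]
grip_width: 0.0396
```

```bash
python3 -m creep '[{"hand":0,"x":55,"y":-19.8,"z":0,"roll":0},{"hand":0,"x":55,"y":-19.8,"z":0,"roll":0},{"hand":0,"x":55,"y":-19.8,"z":0,"roll":0},{"hand":0,"x":55,"y":-19.8,"z":0,"roll":0},{"hand":0,"x":55,"y":-19.8,"z":0,"roll":0},{"hand":0,"x":55,"y":-19.8,"z":0,"roll":0},{"hand":0,"x":0,"y":0,"z":0,"roll":-10.4},{"hand":0,"x":0,"y":0,"z":0,"roll":-10.4},{"hand":0,"x":0,"y":0,"z":0,"roll":-10.4},{"hand":0,"x":0,"y":0,"z":0,"roll":-10.4},{"hand":0,"x":0,"y":0,"z":0,"roll":0},{"hand":0,"x":0,"y":0,"z":0,"roll":0}]'
```

```text
time_s: 33.33
tcp_pos: [0.5861, 0.3085, 0.104]
eef_rot: [-3.141, 0.002, 1.513]
ft_force: [0.2, -0.1, -1.5]
grip_width: 0.0396
```

```bash
python3 -m creep '[{"hand":0,"x":0,"y":0,"z":45,"roll":0},{"hand":0,"x":0,"y":0,"z":35,"roll":0},{"hand":0,"x":0,"y":0,"z":14,"roll":0},{"hand":0,"x":0,"y":0,"z":0,"roll":0},{"hand":0.5,"x":0,"y":0,"z":0,"roll":0},{"hand":0.5,"x":0,"y":0,"z":0,"roll":0},{"hand":0.5,"x":0,"y":0,"z":0,"roll":0}]'; python3 -m creep '[{"hand":0.5,"x":0,"y":0,"z":-55,"roll":0},{"hand":0.7,"x":0,"y":0,"z":-55,"roll":0},{"hand":0.7,"x":-54,"y":-13,"z":0,"roll":0},{"hand":0.7,"x":-54,"y":-13,"z":0,"roll":0},{"hand":0.7,"x":-54,"y":-13,"z":0,"roll":0},{"hand":0.7,"x":-54,"y":-13,"z":0,"roll":0},{"hand":0.7,"x":-54,"y":-13,"z":0,"roll":0},{"hand":0.7,"x":-54,"y":-13,"z":0,"roll":0},{"hand":0.7,"x":-54,"y":-13,"z":0,"roll":0},{"hand":0.7,"x":-54,"y":-13,"z":0,"roll":0},{"hand":0.7,"x":0,"y":0,"z":0,"roll":10.1},{"hand":0.7,"x":0,"y":0,"z":0,"roll":10.1},{"hand":0.7,"x":0,"y":0,"z":0,"roll":10.1},{"hand":0.7,"x":0,"y":0,"z":0,"roll":10.1},{"hand":0.7,"x":0,"y":0,"z":0,"roll":10.1},{"hand":0.7,"x":0,"y":0,"z":0,"roll":10.1},{"hand":0.7,"x":0,"y":0,"z":0,"roll":10.1},{"hand":0.7,"x":0,"y":0,"z":0,"roll":0},{"hand":0.7,"x":0,"y":0,"z":0,"roll":0}]'
```

```text
time_s: 34.2
tcp_pos: [0.5868, 0.3088, 0.0117]
eef_rot: [3.14, 0.001, 1.517]
ft_force: [-0.8, -0.2, 0.7]
grip_width: 0.0466
time_s: 36.58
tcp_pos: [0.4593, -0.117, 0.1216]
eef_rot: [3.14, -0.0, 0.287]
ft_force: [0.2, 0.5, 0.2]
grip_width: 0.065
```

```bash
python3 -m creep '[{"hand":0.7,"x":0,"y":0,"z":50,"roll":0},{"hand":0.7,"x":0,"y":0,"z":40,"roll":0},{"hand":0.7,"x":0,"y":0,"z":20,"roll":0},{"hand":0.7,"x":0,"y":0,"z":13,"roll":0},{"hand":0.7,"x":0,"y":0,"z":0,"roll":0},{"hand":0,"x":0,"y":0,"z":0,"roll":0},{"hand":0,"x":0,"y":0,"z":0,"roll":0},{"hand":0,"x":0,"y":0,"z":0,"roll":0},{"hand":0,"x":0,"y":0,"z":0,"roll":0},{"hand":0,"x":0,"y":0,"z":0,"roll":0},{"hand":0,"x":0,"y":0,"z":-60,"roll":0},{"hand":0,"x":0,"y":0,"z":-60,"roll":0},{"hand":0,"x":0,"y":0,"z":0,"roll":0}]'
```

```text
time_s: 38.2
tcp_pos: [0.4609, -0.1174, 0.1214]
eef_rot: [3.137, -0.005, 0.284]
ft_force: [0.4, 0.3, -1.5]
grip_width: 0.0313
```

```bash
python3 -m creep '[{"hand":0,"x":-36.9,"y":46.2,"z":0,"roll":0},{"hand":0,"x":-36.9,"y":46.2,"z":0,"roll":0},{"hand":0,"x":-36.9,"y":46.2,"z":0,"roll":0},{"hand":0,"x":-36.9,"y":46.2,"z":0,"roll":0},{"hand":0,"x":0,"y":0,"z":0,"roll":-9.8},{"hand":0,"x":0,"y":0,"z":0,"roll":-9.8},{"hand":0,"x":0,"y":0,"z":0,"roll":-9.8},{"hand":0,"x":0,"y":0,"z":0,"roll":-9.8},{"hand":0,"x":0,"y":0,"z":0,"roll":-9.8},{"hand":0,"x":0,"y":0,"z":0,"roll":-9.8},{"hand":0,"x":0,"y":0,"z":0,"roll":-9.8},{"hand":0,"x":0,"y":0,"z":0,"roll":-9.8},{"hand":0,"x":0,"y":0,"z":0,"roll":0},{"hand":0,"x":0,"y":0,"z":0,"roll":0}]'
python3 - <<'E'
from h import *
w=cv2.cvtColor(snapshot("wrist"),cv2.COLOR_RGB2BGR); s=cv2.cvtColor(snapshot("side"),cv2.COLOR_RGB2BGR)
cv2.imwrite("pics/c1.png",np.hstack([cv2.resize(w,(480,300)),cv2.resize(s[60:260,340:553],(320,300))]))
E
```

```text
time_s: 39.95
tcp_pos: [0.3688, -0.3355, 0.1183]
eef_rot: [3.141, 0.001, 1.647]
ft_force: [0.1, -0.3, -1.1]
grip_width: 0.0314
```

View pics/c1.png

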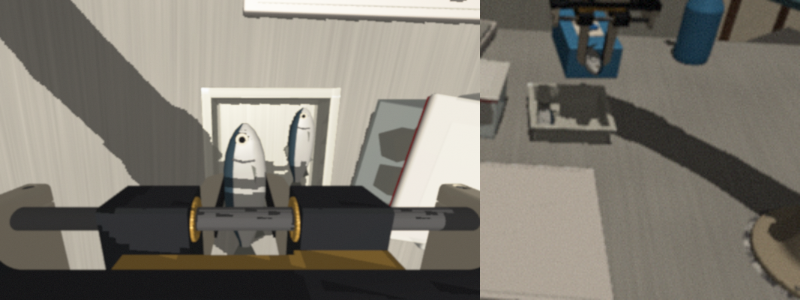

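The held sardine is centred over the free −x half of its pan, parallel to the loose one, and the tub is clear. I'll lower and release.

```bash
python3 -m creep '[{"hand":0,"x":0,"y":4,"z":45,"roll":0},{"hand":0,"x":0,"y":0,"z":40,"roll":0},{"hand":0,"x":0,"y":0,"z":22,"roll":0},{"hand":0,"x":0,"y":0,"z":0,"roll":0}]';python3 -m creep '[{"hand":0.43,"x":0,"y":0,"z":0,"roll":0},{"hand":0.43,"x":0,"y":0,"z":0,"roll":0},{"hand":0.43,"x":0,"y":0,"z":0,"roll":0},{"hand":0.43,"x":0,"y":0,"z":-30,"roll":0},{"hand":0.43,"x":0,"y":0,"z":-60,"roll":0},{"hand":0.43,"x":0,"y":0,"z":-60,"roll":0},{"hand":0.43,"x":50,"y":0,"z":-30,"roll":0},{"hand":0.43,"x":50,"y":0,"z":-20,"roll":0},{"hand":0.43,"x":50,"y":20,"z":0,"roll":0},{"hand":0.43,"x":50,"y":20,"z":0,"roll":0},{"hand":0.43,"x":0,"y":0,"z":0,"roll":0},{"hand":0.43,"x":0,"y":0,"z":0,"roll":0}]'
python3 - <<'E'
from h import *
s=cv2.cvtColor(snapshot("side"),cv2.COLOR_RGB2BGR); c=cv2.cvtColor(snapshot("scene"),cv2.COLOR_RGB2BGR)
cv2.imwrite("pics/c2.png",np.hstack([cv2.resize(s[80:400,200:480],(420,480)),cv2.resize(c[70:330,230:430+80*0],(369,480))]))
E
```

```text
time_s: 40.55
tcp_pos: [0.3724, -0.335, 0.0105]
eef_rot: [-3.14, -0.0, 1.65]
ft_force: [-0.8, 1.3, 0.8]
grip_width: 0.0316
time_s: 42.05
tcp_pos: [0.3966, -0.133, 0.2118]
eef_rot: [3.14, 0.002, 1.652]
ft_force: [-0.7, -0.5, -0.2]
grip_width: 0.0402
```

View pics/c2.png

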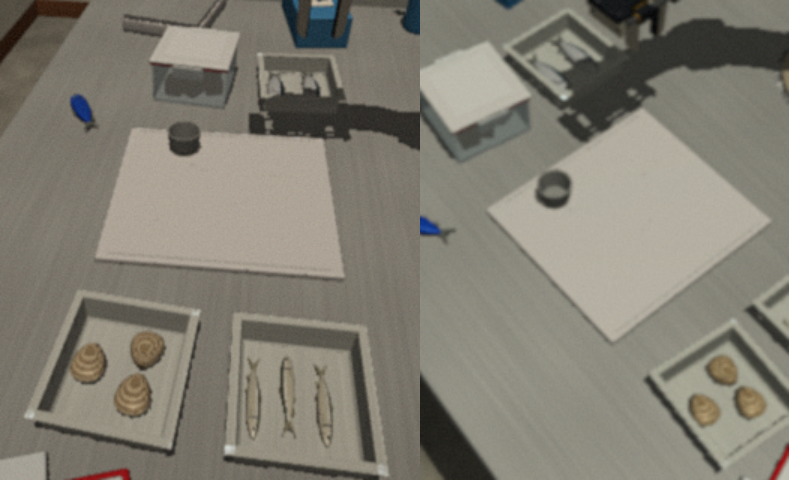

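The pictures show three clams flat in the clam pan around (87–147,350–395). Three silversides lie in a row in their pan at (252–324,398), and two sardines lie side by side in theirs at (275–310,88). The board holds only the cup, and the cup and tub have not moved. The arm is clear, so I'm handing in.

```bash
python3 -c 'from bench import ctrl; print(ctrl.sign_off())'
```

```text
the job is handed in; nothing more can be done
None
```

The job is handed in: the sardine, both silversides and both clams are each in the pan of their own kind. All five were gripped, carried over and released just above the pan floor, and the last arm reading was at about 42 s of the 122 s allowed.

- **Final pictures:** in the side and scene views all five items appeared to lie flat, none on a rim. The cup and tub looked unmoved and the arm was clear. I judged this by eye and did not measure final positions or tilt.
- **First grasp missed:** the fingers shut on nothing because the stated tool geometry did not match. A touch on the bare board (about 42 N at the wrist) showed the fingertips about 16 mm behind the reported TCP, not 19 mm ahead as stated. After I allowed for that, every grasp held on the first try, with finger openings of 14.7–39.8 mm.
- **Refused command:** one early move was rejected because its rows lacked some keys. Nothing moved, and I resent it in full.

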